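Find the rough block by its drag and stand it on the incline

TASK

One of the three look-alike steel friction blocks on the stone plate has a rough underside, the other two are polished; the rough one drags clearly harder. Slide all three along the plate fully over the white line onto its far half, feeling their drag, and lift none before all are across; then set the rough block down near the middle of the slope of the inclined plane, where it stays put, well clear of the stop at the low end. A polished block would slide down to that stop, which spoils the demonstration: leave the two polished ones standing on the far half, drop nothing, and leave the brass weight standing where it is.

Things in the scene. Friction and masses are not known exactly. Their poses are not given: they have to be found in the camera images.
- plate: flat dark stone plate, fixed, 300 (its x) x 340 (its y) x 15 mm thick; origin at the centre of its underside. A white line along its y axis crosses the middle; the far half is its +x side, away from the robot.
- plate_line (a point): middle of the white line, on the top face of the plate, axes as the plate's
- blank_a_c (a point): centre of a bright steel friction block, 48 (its x) x 62 (its y) x 37 mm tall, z up, 0.77 to 0.95 kg. The three start in a row along the plate's y, about 110 mm apart, 80 to 110 mm before the line, in any order, turned up to 0.25 rad. Which is rough cannot be seen and has to be felt.
- blank_b_c (a point): centre of the second such block, same size and look. Pushed along the stone plate under its own weight the rough block drags with about 3.5 to 6.2 N, a polished one with 0.4 to 0.8 N. The sides are plain steel on all.
- blank_c_c (a point): centre of the third such block, same size and look
- weight: small brass weight, loose, 26 mm wide, 36 mm tall, standing on the plate near its far edge, about 128 mm beyond the line and 55 mm to the plate's +y side; origin under its centre
- ramp: inclined plane, fixed: wooden frame with a smooth dark stone deck 240 long, 130 mm wide, rising at 12 degrees away from the robot (along its x); a stop strip 12 mm proud across the low near end. Origin on the bench under the middle. Left or right of the plate; a balance, 66 mm tall, stands on the other side.
- ramp_mid (a point): middle of the deck's sloping top face, 40 mm above the bench; x points up the slope, y across it, z square to the face. The rough block stays anywhere on the deck, a polished one slides down to the stop, whose inner face is 114 mm down the slope from here.
Not all that is in view belongs to the job. Leave any green look-alike of the part that bears blank_c_c alone.

How it is judged:
By the outcome, as a careful person would: the job done as asked, in the order asked, and still so for the second after the job is handed in, with the robot touching nothing.
It also fails if it takes over 70 s, if anything falls off the work surface, if the arm or the gripper's body presses on something with over 40 N, if the wrist force passes 120 N, or if a joint passes its speed limit or range.

ROBOT

A 6-joint arm with a two-finger parallel gripper is mounted at the origin on the work surface. World frame = base frame: x ahead of the robot, y to its left, z up, the work surface at z = 0. Lengths are in mm, angles in degrees, forces in N, time in s.
With the tool pointing down it reaches from about 350 to 850 mm from the base axis. Payload 8.1 kg.
Tool frame: the origin (TCP) lies between the finger pads; the fingertips stand 22 mm ahead of it and the grasp point (between the pads) lies 3 mm ahead of it; z points along the fingers, y is the line along which they close (so a half turn about z gives the same grasp; the last joint's range is limited). The gripper opens to 85 mm and grips with 20 to 120 N. Pads are 22 mm wide; open, the fingers measure 114 mm over their backs; the gripper's body (76 mm by 85 mm) begins 54 mm behind the grasp point. The pads swing forward as they close: fully open they stand 13 mm farther back than shut.
Start: joints at [-76.226, 7.471, 85.268, -0, 87.261, -4.893], TCP at [192.06, -568.435, 253.292] pointing down, gripper open.
Joint ranges: [-169.43, 169.43], [-51.17, 129.36], [1.28, 143.12], [-76.62, 256.62], [0, 156.53], [-152.29, 152.29]. Speed limits (degrees/s): [136.94, 136.94, 159.86, 180, 180, 180].

INTERFACE

Orientations are given as [roll, pitch, yaw] about the fixed x, y, z axes, in that order (R = Rz(yaw) Ry(pitch) Rx(roll)).
In Python, from bench import r, vision gives the robot as it stands.
- The arm moves only by the tool step_arm, never from a script. Its argument "targets" is a list that holds one entry, the list of rows, each a list of 6 numbers: the shift along the world's x, y, z in mm, then the turn, a rotation vector about the world's x, y, z in rad. In form: [[[x, y, z, rx, ry, rz], ...]]. A call has 1 to 12 rows; each row is the pose to reach, as a shift and turn from the pose commanded when the call began; what a row does not reach only later rows make up. A row lasts 1/12 s, in which the tool goes at most 41.7 mm and 7.16 degrees, less where a joint would pass 70% of its speed; a pose out of reach is approached as far as the arm can. A call with a gripper value outside its range is refused whole. "fingers" is the gripper's target within -1 to 1 (shut at 1, half-way at 0, fully open at -1), set as the call begins (left out, the last holds). The fingers move at their own pace and stop on an object; "newtons" is the grip in N (left out, the last holds). Time passes only in rows, so rows that repeat a pose let the fingers close. It gives the time, the measured TCP pose, the force, the opening and the grip force at its end, in the units of the state.
- r.sense(): the state, without advancing time (a new reading comes with each control period).
- vision.snapshot(name): name is "side" or "top"; returns a dict with "img" (420x560x3 uint8, blue, green, red), "mtx" (3x3 intrinsics, pixels), "eye" and "attitude" of the camera in the world. Camera axes: x right, y up, looking along -z (the intrinsics and any distortion apply to the point x, -y, -z); pixel columns grow to the right and rows downward; lengths in mm; the calibration is good to about 2 mm. A picture is of the moment at which its call begins. There is no depth.
- r.hand_in(): hands the job in; it is judged then, once.
The state is a dict: "time": time; "joint_pos": joint angles; "qd": joint speeds; "joint_efforts": joint torques, N m; "tool_pos": TCP position; "tcp_rot": TCP orientation; "ft_force": force on the tool from outside, world axes, zero at the start; "wrist_torque": the same for the moment, N m; "finger_gap": finger opening in mm; "grip_force": force on a finger pad.
Only numpy, scipy, OpenCV 4.12 (cv2) and the standard library are available. Lean on these libraries where they do the work, as an engineer would, in place of code of your own. Each camera call takes 0.05 s, during which the arm holds its last target. There are 200 camera calls.

## Working session

There is one attempt and no reset: what is moved stays moved. The work goes in short steps, Python scripts to look and compute and a tool call to move; the robot and the scene stay as the last step left them, time stands still between calls to the robot, and variables do not carry over. Pictures are saved under pics/ and viewed, at most 10 in all, crops included, and the job is handed in when it is done.

Besides the shell and the picture viewer there is one more tool, called after "Emit:" as a command line: name --argument value ..., lists and objects as JSON in quotes. step_arm: Moves the arm, as the interface text tells. Its arguments: {"type":"object","properties":{"targets":{"type":"array"},"fingers":{"type":"number"},"newtons":{"type":"number"}},"required":["targets"]}

```bash
mkdir -p pics; ls; python3 - <<'E'
from bench import r, vision
import cv2,numpy as np,pickle
d={}
for n in("side","top"):
    s=vision.snapshot(n); cv2.imwrite(f"pics/{n}0.png",s["img"]); d[n]=s
    print(n,{k:(np.round(v,3).tolist() if k!="img" else 0) for k,v in s.items()})
pickle.dump(d,open("s0.pkl","wb"))
print(r.sense())
E
```

```text
pics
side {'img': 0, 'mtx': [[436.063, 0.0, 283.83], [0.0, 436.063, 205.552], [0.0, 0.0, 1.0]], 'eye': [169.695, 578.813, 608.003], 'attitude': [51.466, 0.501, -148.534]}
top {'img': 0, 'mtx': [[490.091, 0.0, 286.609], [0.0, 490.091, 213.853], [0.0, 0.0, 1.0]], 'eye': [366.735, 15.491, 1104.111], 'attitude': [8.173, -1.173, -91.29]}
{'time': 0.1, 'joint_pos': array([-7.62256621e+01,  7.51131118e+00,  8.53249426e+01, -2.67186549e-03,
        8.72619026e+01, -4.89330708e+00]), 'qd': array([-0.01799855, -0.10085583, -0.21078557, -0.07834133,  0.01495268,
        0.00553653]), 'joint_efforts': array([ 2.35680978e-03, -5.70953822e+01, -5.01938832e+01, -5.92872311e-05,
        8.26808828e-03, -1.78062203e-05]), 'tool_pos': array([ 191.93687361, -567.97059551,  252.32554061]), 'tcp_rot': array([-1.79901974e+02, -5.71391724e-03,  1.86677700e+01]), 'ft_force': array([ 0.24646112, -0.10401187,  0.14502715]), 'wrist_torque': array([ 0.02198748, -0.0224742 , -0.01988167]), 'grip_force': 0.0, 'finger_gap': 85.44330867216382}
```

View pics/top0.png

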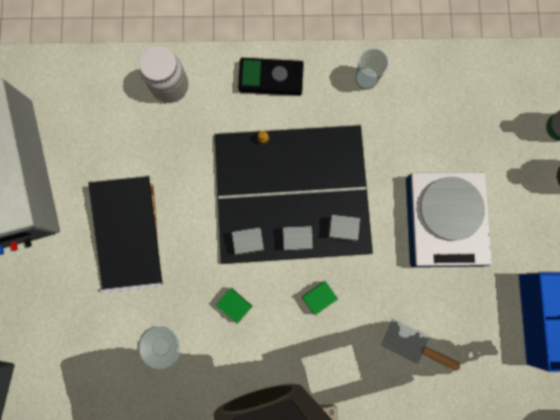

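View pics/side0.png

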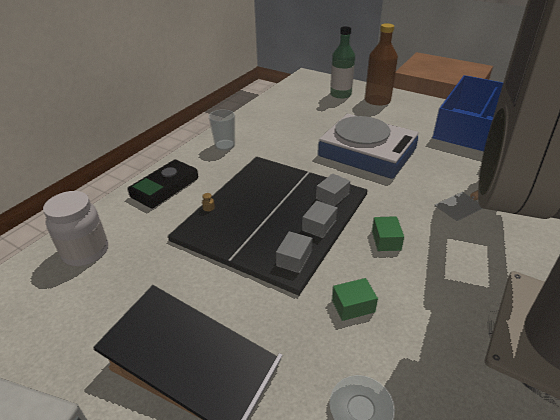

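The top view shows the plate (cols 215–372, rows 126–263) with the line at row ~193. The blocks are at about (248,241), (298,238) and (344,228), the weight at (263,137), and the ramp at left (cols 90–162, rows 177–291). The side view shows the same scene, with the ramp low end on the right (edge ~(260,385)) and the blocks at (295,250), (320,218) and (333,188).

```bash
cat > h.py <<'E'
import cv2,numpy as np
from scipy.spatial.transform import Rotation as R
def ray(s,p):
    k=np.linalg.inv(s["mtx"])@np.array([p[0],p[1],1.]); d=R.from_euler("xyz",s["attitude"],degrees=True).as_matrix()@np.array([k[0],-k[1],-k[2]])
    return np.array(s["eye"]),d/np.linalg.norm(d)
def onz(s,p,z):
    e,d=ray(s,p); return e+d*(z-e[2])/d[2]
def tri(s1,p1,s2,p2):
    e1,d1=ray(s1,p1);e2,d2=ray(s2,p2)
    t=np.linalg.lstsq(np.c_[d1,-d2],e2-e1,rcond=None)[0]
    a,b=e1+d1*t[0],e2+d2*t[1]; return (a+b)/2,np.linalg.norm(a-b)
def blocks(s,roi,thr,amin=150):
    x0,y0,x1,y1=roi; g=s["img"].astype(int); m=(g.min(2)>thr)&(g.max(2)-g.min(2)<25)
    k=np.zeros(m.shape,np.uint8); k[y0:y1,x0:x1]=m[y0:y1,x0:x1]*255
    k=cv2.morphologyEx(k,cv2.MORPH_OPEN,np.ones((3,3)))
    cs=cv2.findContours(k,cv2.RETR_EXTERNAL,cv2.CHAIN_APPROX_NONE)[0]
    return [c for c in cs if cv2.contourArea(c)>amin]
E
python3 - <<'E'
import pickle; from h import *
d=pickle.load(open("s0.pkl","rb")); t,s=d["top"],d["side"]
g=t["img"]; print(g[241,222:272:2,1],g[225:260:2,298,1]); 
print("side",s["img"][225:275:2,297,1],s["img"][250,270:325:2,1])
for c in blocks(t,(222,205,368,255),100):
    print("top",np.round(cv2.minAreaRect(c),1) if 0 else cv2.minAreaRect(c),cv2.contourArea(c)); 
    P=np.float32([onz(t,p[0],52)[:2] for p in c]); print("  world",cv2.minAreaRect(P))
b=np.hstack([cv2.resize(t["img"][195:265,205:375],None,fx=4,fy=4,interpolation=2)])
b2=cv2.resize(s["img"][165:290,260:370],None,fx=4,fy=4,interpolation=2)[:,:]
cv2.imwrite("pics/c1.png",cv2.resize(np.vstack([np.pad(b,((0,0),(0,0),(0,0))),np.pad(b2,((0,0),(0,240),(0,0)))]),(530,600)))
E
```

```text
[ 35  25  20  21  20  56 131 143 143 145 143 143 143 144 143 144 143 145
 146 144  93  39  37  35  38] [ 44 113 142 144 146 147 147 145 147 147 147 138  91  45  39  39  48 144]
side [ 40  44  40  39  62 113 111 115 112 113 116 118 111 113 112 111 120  62
  70  72  72  69  70  72  36] [ 42  41  46  45 115 113 109 113 115 113 114 111 114 117 112 111 112 116
  61  67  65  53  46  44  51  49  45  47]
top ((247.37838745117188, 240.27024841308594), (21.700664520263672, 28.276626586914062), 80.53767395019531) 565.0
  world ((461.7369689941406, 76.16255187988281), (46.83464431762695, 60.64463806152344), 8.272676467895508)
top ((297.5, 237.5), (21.0, 27.0), 90.0) 559.5
  world ((465.493896484375, -31.862030029296875), (58.407249450683594, 45.435546875), 88.79591369628906)
top ((344.493896484375, 227.0548553466797), (28.1600399017334, 21.865446090698242), 6.340191841125488) 561.0
  world ((486.1459655761719, -134.18252563476562), (60.74190902709961, 47.75639724731445), 82.3042984008789)
```

View pics/c1.png

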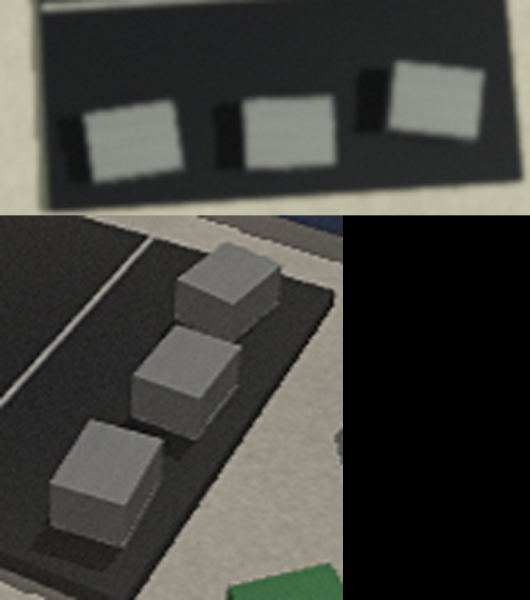

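The crop shows clean bright top faces in both views, with the darker sides separate in the side view. Next I'll measure heights from the two views, plus the line, plate, weight and ramp.

```bash
python3 - <<'E'
import pickle; from h import *
d=pickle.load(open("s0.pkl","rb")); t,s=d["top"],d["side"]
def cen(c): m=cv2.moments(c); return np.array([m["m10"]/m["m00"],m["m01"]/m["m00"]])
T=sorted(blocks(t,(222,205,368,255),90),key=lambda c:cen(c)[0]); S=sorted(blocks(s,(265,165,360,285),92,100),key=lambda c:-cen(c)[1])
for a,b in zip(T,S): print("blk",*[np.round(x,1) for x in tri(t,cen(a),s,cen(b))], cv2.contourArea(b))
def dark(s,roi,thr=75):
    x0,y0,x1,y1=roi; k=np.zeros(s["img"].shape[:2],np.uint8); k[y0:y1,x0:x1]=(s["img"].max(2)[y0:y1,x0:x1]<thr)*255
    k=cv2.morphologyEx(cv2.morphologyEx(k,cv2.MORPH_CLOSE,np.ones((5,5))),cv2.MORPH_OPEN,np.ones((5,5)))
    c=max(cv2.findContours(k,0,cv2.CHAIN_APPROX_NONE)[0],key=cv2.contourArea); h=cv2.convexHull(c)
    return cv2.approxPolyDP(h,0.02*cv2.arcLength(h,True),True)[:,0]
for n,v,rois in(("top",t,[(80,165,170,300),(205,115,380,270)]),("side",s,[(80,275,290,415),(160,150,375,300)])):
    for q in rois: print(n,dark(v,q).tolist())
# white line
for v,n,q in((t,"top",(222,180,366,205)),(s,"side",(228,165,315,262))):
    x0,y0,x1,y1=q; g=v["img"].min(2)[y0:y1,x0:x1]; 
    k=((g>90)*255).astype(np.uint8); c=max(cv2.findContours(k,0,cv2.CHAIN_APPROX_NONE)[0],key=lambda c:len(c))[:,0]+[x0,y0]
    W=np.array([onz(v,p,15)[:2] for p in c]); i=[W[:,1].argmin(),W[:,1].argmax()]; print(n,"line ends",W[i].round(1).tolist(), cv2.fitLine(np.float32(W),2,0,.01,.01).ravel().round(3))
# weight
for v,n,q in((t,"top",(250,125,280,150)),(s,"side",(195,185,225,220))):
    x0,y0,x1,y1=q; h=v["img"].astype(int)[y0:y1,x0:x1]; k=((h[...,2]-h[...,0])>35); ys,xs=np.nonzero(k); print(n,"wt",xs.mean()+x0,ys.mean()+y0, onz(v,(xs.mean()+x0,ys.mean()+y0),35).round(0),len(xs))
E
```

```text
blk [418.6  64.2  49. ] 88.6 1963.5
blk [494.9 -26.1 -50.1] 45.4 537.0
blk [ 507.  -143.8  -44.8] 21.7 407.0
top [[148, 177], [160, 282], [102, 287], [89, 183]]
top [[360, 127], [371, 252], [220, 261], [216, 134]]
side [[95, 345], [155, 286], [276, 367], [251, 411], [194, 414]]
side [[169, 234], [254, 158], [366, 189], [300, 293]]
top line ends [[580.8, -189.7], [561.5, 134.2]] [ 4.50000e-02 -9.99000e-01  5.71926e+02 -2.72720e+01]
side line ends [[582.7, -228.9], [565.6, 140.4]] [ 1.0100e-01 -9.9500e-01  5.8057e+02 -6.1927e+01]
top wt 262.928 136.448 [697.  40.  35.] 125
side wt 207.24409448818898 201.20472440944883 [698.  39.  35.] 127
```

```bash
python3 - <<'E'
import pickle; from h import *
d=pickle.load(open("s0.pkl","rb")); t,s=d["top"],d["side"]
def cen(c): m=cv2.moments(c); return np.array([m["m10"]/m["m00"],m["m01"]/m["m00"]])
T=sorted(blocks(t,(222,205,368,255),90),key=lambda c:cen(c)[0])
for a,q in zip(T,[(275,226,314,265),(300,196,340,228),(313,170,352,197)]):
    b=blocks(s,q,92,80)[0]; r_=cv2.minAreaRect(np.float32([onz(t,p[0],52)[:2] for p in a]))
    print("blk",*[np.round(x,1) for x in tri(t,cen(a),s,cen(b))], cv2.contourArea(b),cen(b).round(1),"at z52:",onz(t,cen(a),52).round(1),onz(s,cen(b),52).round(1),np.round(r_[1],1),round(r_[2],1))
A=[tri(t,p,s,q) for p,q in(((148,177),(155,286)),((160,282),(276,367)),((89,183),(95,345)))]
for p,e in A: print("ramp",p.round(1),round(e,1))
pl=[tri(t,p,s,q) for p,q in(((360,127),(254,158)),((371,252),(366,189)),((220,261),(300,293)),((216,134),(169,234)))]
for p,e in pl: print("plate",p.round(1),round(e,1))
print("plate mid",np.mean([p for p,e in pl],0).round(1))
for p in((102,287),(89,183),(148,177),(160,282)): print(p, onz(t,p,15 if p[1]>250 else 65).round(1))
E
```

```text
blk [461.3  76.2  53.2] 0.5 537.0 [293.8 244.8] at z52: [461.2  76.1  52. ] [462.2  75.2  52. ] [48.6 61.1] 7.8
blk [464.8 -31.6  53.7] 0.0 407.0 [319.7 212. ] at z52: [465.  -31.7  52. ] [465.7 -33.4  52. ] [48.6 61.3] 1.6
blk [ 484.8 -132.4   64.9] 0.4 508.0 [333.4 179.5] at z52: [ 486.  -134.3   52. ] [ 492.5 -149.3   52. ] [61.4 48.3] 82.5
ramp [600.8 287.   65.1] 1.6
ramp [377.1 273.9  -1.1] 0.9
ramp [590.7 412.4  68.6] 2.2
plate [ 726.3 -183.2   13.1] 7.8
plate [ 432.1 -195.9   19.2] 1.6
plate [416.8 138.1   9.9] 8.1
plate [709.9 147.2  19. ] 1.1
plate mid [571.3 -23.4  15.3]
(102, 287) [369.3 396.1  15. ]
(89, 183) [590.6 413.   65. ]
(148, 177) [601.5 287.5  65. ]
(160, 282) [377.3 270.4  15. ]
```

Blocks found, with tops at z≈52–53: A (461,76), B (465,−32) and C (486,−134). The line is at x≈572 at y=−27, with the plate yawed 2.6°. The ramp is on the +y side. I'll push each block from behind with part-open fingers, which gives two contact points, starting with C.

Emit:
step_arm --targets '[[[10,20,0,0,0,-0.02],[30,58,0,0,0,-0.06],[50,94,0,0,0,-0.1],[68,130,0,0,0,-0.14],[86,164,0,0,0,-0.18],[104,198,0,0,0,-0.22],[122,232,0,0,0,-0.26],[140,266,0,0,0,-0.3],[158,300,0,0,0,-0.326],[176,334,0,0,0,-0.326],[194,368,0,0,0,-0.326],[210,400,0,0,0,-0.326]]]' --fingers 0.3 --newtons 30

```text
time: 1.1
tool_pos: [402.5, -166.3, 253.1]
tcp_rot: [-180.0, -0.0, -0.0]
ft_force: [1.2, -0.2, -0.4]
finger_gap: 30.2
grip_force: 0.0
```

Emit:
step_arm --targets '[[[12,24,-10,0,0,0],[18,34,-40,0,0,0],[18,34,-75,0,0,0],[18,34,-110,0,0,0],[18,34,-145,0,0,0],[18,34,-175,0,0,0],[18,34,-195,0,0,0],[18,34,-203,0,0,0],[18,34,-205,0,0,0],[18,34,-205,0,0,0]]]'

```text
time: 1.93
tool_pos: [420.1, -134.4, 48.5]
tcp_rot: [-180.0, 0.0, -0.0]
ft_force: [0.9, -1.0, 0.6]
finger_gap: 29.7
grip_force: 0.0
```

Emit:
step_arm --targets '[[[4,0,0,0,0,0],[10,0,0,0,0,0],[17,0,0,0,0,0],[23,0,0,0,0,0],[28,0,0,0,0,0],[33,0,0,0,0,0],[38,0,0,0,0,0],[44,0,0,0,0,0],[50,0,0,0,0,0],[56,0,0,0,0,0],[62,0,0,0,0,0],[68,0,0,0,0,0]]]'

```text
time: 2.93
tool_pos: [488.6, -134.4, 48.1]
tcp_rot: [-180.0, 0.0, -0.0]
ft_force: [-0.6, -0.1, 0.6]
finger_gap: 30.0
grip_force: 0.4
```

Emit:
step_arm --targets '[[[6,0,0,0,0,0],[12,0,0,0,0,0],[18,0,0,0,0,0],[24,0,0,0,0,0],[30,0,0,0,0,0],[36,0,0,0,0,0],[42,0,0,0,0,0],[48,0,0,0,0,0],[54,0,0,0,0,0]]]'

```text
time: 3.68
tool_pos: [542.7, -134.4, 48.3]
tcp_rot: [180.0, -0.0, -0.0]
ft_force: [-0.2, 0.3, -0.6]
finger_gap: 29.6
grip_force: 0.4
```

Emit:
step_arm --targets '[[[6,0,0,0,0,0],[12,0,0,0,0,0],[18,0,0,0,0,0],[24,0,0,0,0,0],[30,0,0,0,0,0]]]'

```text
time: 4.1
tool_pos: [572.7, -134.5, 48.3]
tcp_rot: [180.0, -0.0, -0.0]
ft_force: [-0.5, 0.2, -0.1]
finger_gap: 30.1
grip_force: 0.4
```

Emit:
step_arm --targets '[[[6,0,0,0,0,0],[12,0,0,0,0,0],[18,0,0,0,0,0],[23,0,0,0,0,0],[27,0,0,0,0,0],[29,0,0,0,0,0],[30,0,0,0,0,0]]]'

```text
time: 4.68
tool_pos: [602.5, -134.4, 48.4]
tcp_rot: [180.0, -0.0, -0.0]
ft_force: [-0.9, 0.1, 0.4]
finger_gap: 30.0
grip_force: 0.5
```

```bash
python3 - <<'E'
from bench import r, vision
import cv2
cv2.imwrite("pics/t1.png",vision.snapshot("top")["img"][100:300,180:400].repeat(2,0).repeat(2,1))
E
```

```text
(no output)
```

View pics/t1.png

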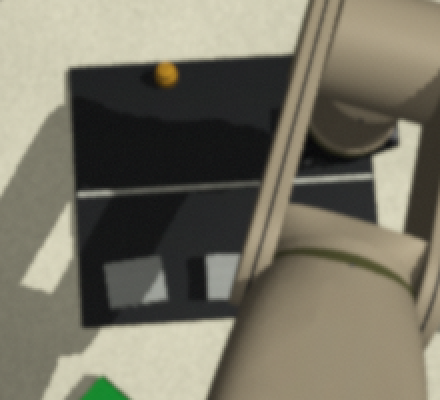

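C drags ~0.5 N, so it is polished; the arm hides it in this view. Now B.

Emit:
step_arm --targets '[[[-10,0,0,0,0,0],[-30,0,10,0,0,0],[-55,0,40,0,0,0],[-85,10,65,0,0,0],[-115,30,70,0,0,0],[-145,55,70,0,0,0],[-170,80,70,0,0,0],[-190,100,70,0,0,0],[-198,102,45,0,0,0],[-198,102,18,0,0,0],[-198,102,3,0,0,0],[-198,102,0,0,0,0]]]'

```text
time: 5.73
tool_pos: [401.6, -31.8, 45.6]
tcp_rot: [-179.9, 0.2, 0.0]
ft_force: [-0.6, 0.7, -0.1]
finger_gap: 30.3
grip_force: 0.0
```

Emit:
step_arm --targets '[[[4,0,0,0,0,0],[10,0,0,0,0,0],[16,0,0,0,0,0],[21,0,0,0,0,0],[26,0,0,0,0,0],[31,0,0,0,0,0],[36,0,0,0,0,0],[42,0,0,0,0,0],[48,0,0,0,0,0],[54,0,0,0,0,0],[60,0,0,0,0,0],[66,0,0,0,0,0]]]'

```text
time: 6.73
tool_pos: [469.1, -32.4, 48.1]
tcp_rot: [-180.0, 0.2, -0.0]
ft_force: [-10.9, 0.5, 9.1]
finger_gap: 30.2
grip_force: 5.4
```

Emit:
step_arm --targets '[[[6,0,0,0,0,0],[12,0,0,0,0,0],[18,0,0,0,0,0],[24,0,0,0,0,0],[30,0,0,0,0,0],[36,0,0,0,0,0],[42,0,0,0,0,0],[48,0,0,0,0,0],[54,0,0,0,0,0]]]'

```text
time: 7.48
tool_pos: [523.1, -32.4, 48.2]
tcp_rot: [-180.0, 0.2, -0.0]
ft_force: [-11.5, 0.1, 8.9]
finger_gap: 29.6
grip_force: 5.4
```

Emit:
step_arm --targets '[[[6,0,0,0,0,0],[12,0,0,0,0,0],[18,0,0,0,0,0],[24,0,0,0,0,0],[30,0,0,0,0,0],[36,0,0,0,0,0]]]'

```text
time: 7.98
tool_pos: [559.1, -32.4, 48.1]
tcp_rot: [-180.0, 0.2, -0.0]
ft_force: [-11.0, -0.1, 8.5]
finger_gap: 29.9
grip_force: 5.3
```

Emit:
step_arm --targets '[[[6,0,0,0,0,0],[12,0,0,0,0,0],[18,0,0,0,0,0],[24,0,0,0,0,0],[30,0,0,0,0,0],[34,0,0,0,0,0],[36,0,0,0,0,0],[37,0,0,0,0,0]]]'

```text
time: 8.65
tool_pos: [596.3, -32.5, 48.2]
tcp_rot: [-180.0, 0.2, -0.0]
ft_force: [-11.3, -0.3, 8.8]
finger_gap: 30.1
grip_force: 5.4
```

B drags ~11 N with ~9 N of extra down force, so μ≈0.64 and about 5.3 N under its own weight: it is the rough one. A still has to cross.

Emit:
step_arm --targets '[[[-10,0,0,0,0,0],[-30,0,10,0,0,0],[-55,0,40,0,0,0],[-85,10,65,0,0,0],[-115,30,70,0,0,0],[-145,55,70,0,0,0],[-172,82,70,0,0,0],[-194,104,70,0,0,0],[-202,108,45,0,0,0],[-202,108,18,0,0,0],[-202,108,3,0,0,0],[-202,108,0,0,0,0]]]'

```text
time: 9.65
tool_pos: [393.1, 75.8, 45.8]
tcp_rot: [180.0, 0.2, 0.0]
ft_force: [0.2, 0.4, 0.2]
finger_gap: 29.7
grip_force: 0.0
```

Emit:
step_arm --targets '[[[4,0,0,0,0,0],[10,0,0,0,0,0],[16,0,0,0,0,0],[21,0,0,0,0,0],[26,0,0,0,0,0],[31,0,0,0,0,0],[36,0,0,0,0,0],[42,0,0,0,0,0],[48,0,0,0,0,0],[54,0,0,0,0,0],[60,0,0,0,0,0],[66,0,0,0,0,0]]]'

```text
time: 10.65
tool_pos: [461.7, 75.5, 48.2]
tcp_rot: [180.0, 0.0, -0.0]
ft_force: [-0.7, 0.3, 1.2]
finger_gap: 29.5
grip_force: 0.5
```

Emit:
step_arm --targets '[[[6,0,0,0,0,0],[12,0,0,0,0,0],[18,0,0,0,0,0],[24,0,0,0,0,0],[30,0,0,0,0,0],[36,0,0,0,0,0],[42,0,0,0,0,0],[48,0,0,0,0,0],[54,0,0,0,0,0]]]'

```text
time: 11.4
tool_pos: [515.6, 75.6, 48.3]
tcp_rot: [-180.0, 0.0, -0.0]
ft_force: [-0.3, -0.3, -0.3]
finger_gap: 29.7
grip_force: 0.5
```

Emit:
step_arm --targets '[[[6,0,0,0,0,0],[12,0,0,0,0,0],[18,0,0,0,0,0],[24,0,0,0,0,0],[30,0,0,0,0,0],[36,0,0,0,0,0]]]'

```text
time: 11.9
tool_pos: [551.6, 75.6, 48.3]
tcp_rot: [180.0, 0.0, -0.0]
ft_force: [-1.2, -1.0, -0.3]
finger_gap: 29.6
grip_force: 0.5
```

Emit:
step_arm --targets '[[[6,0,0,0,0,0],[12,0,0,0,0,0],[18,0,0,0,0,0],[24,0,0,0,0,0],[30,0,0,0,0,0],[34,0,0,0,0,0],[37,0,0,0,0,0],[38,0,0,0,0,0]]]'

```text
time: 12.57
tool_pos: [589.6, 75.5, 48.4]
tcp_rot: [-180.0, -0.0, -0.0]
ft_force: [-1.7, 0.6, 0.3]
finger_gap: 30.0
grip_force: 0.5
```

Emit:
step_arm --targets '[[[-10,0,0,0,0,0],[-35,0,10,0,0,0],[-65,0,40,0,0,0],[-100,0,75,0,0,0],[-135,0,100,0,0,0],[-170,0,120,0,0,0],[-190,30,130,0,0,0],[-190,65,130,0,0,0],[-190,105,130,0,0,0],[-190,140,130,0,0,0],[-190,160,130,0,0,0],[-190,160,130,0,0,0]]]' --fingers -1

```text
time: 13.57
tool_pos: [398.7, 239.1, 178.8]
tcp_rot: [-179.9, -0.1, 0.2]
ft_force: [-0.7, 0.2, -0.6]
finger_gap: 85.4
grip_force: 0.0
```

```bash
python3 - <<'E'
from bench import r, vision
import cv2,pickle
d={n:vision.snapshot(n) for n in("top","side")}; pickle.dump(d,open("s1.pkl","wb"))
import numpy as np
cv2.imwrite("pics/t2.png",cv2.resize(np.hstack([d["top"]["img"],d["side"]["img"]]),(800,300)))
E
```

```text
(no output)
```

View pics/t2.png

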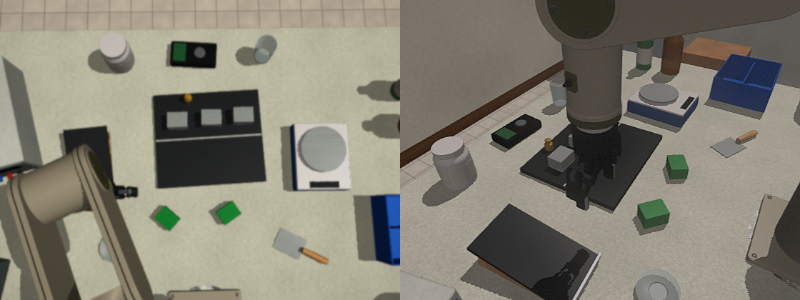

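All three blocks stand on the far half (top view, full-res ≈ (247,169), (295,163), (341,161)) and the weight is still standing. Now I'll locate B precisely and measure the ramp's yaw and midpoint.

```bash
python3 - <<'E'
import pickle; from h import *
t=pickle.load(open("s1.pkl","rb"))["top"]
for c in blocks(t,(222,140,362,184),85):
    P=np.float32([onz(t,p[0],52)[:2] for p in c]); q=cv2.minAreaRect(P); n=np.array([.999,.046])
    print(np.round(q[0],1),np.round(q[1],1),round(q[2],1),"beyond line min",round(float(((P-[571.9,-27.3])@n).min()),1))
# ramp side edges from the first top picture: deck plane z=40+tan12*(x-xm)
t=pickle.load(open("s0.pkl","rb"))["top"]
n=np.array([-np.sin(np.radians(12)),0,np.cos(np.radians(12))])
xm,ym,yaw=485,342,np.radians(4.1)
for _ in range(5):
    N=R.from_euler("z",yaw).apply(n); o=np.array([xm,ym,40])
    f=lambda p:(lambda e,d:e+d*((o-e)@N)/(d@N))(*ray(t,p))
    C=[f(p) for p in((148,177),(160,282),(102,287),(89,183))]
    x=(C[0]+C[3]-C[1]-C[2])/2; yaw=np.arctan2(x[1],x[0])
    u=x/np.linalg.norm(x); top=(C[0]+C[3])/2; m=top-120*u; xm,ym=m[:2]
print(np.round(C,1).tolist(),"len",np.linalg.norm(x),"wid",np.linalg.norm(C[0]-C[3]),np.linalg.norm(C[1]-C[2]),"mid",m.round(1),np.degrees(yaw))
E
```

```text
[623.  74.] [59.4 49.2] 89.6 beyond line min 31.4
[629.1 -32.7] [61.8 47.5] 89.0 beyond line min 32.3
[ 636.4 -131.4] [60.5 47.7] 89.0 beyond line min 34.1
[[601.5, 287.5, 65.0], [377.3, 269.8, 17.2], [369.3, 395.1, 17.7], [590.6, 413.1, 64.9]] len 228.418894115737 wid 126.05553620827772 125.57003576454349 mid [479.  340.9  40. ] 4.567460500478005
```

Emit:
step_arm --targets '[[[10,-12,0,0,0,0],[30,-35,0,0,0,0],[54,-63,0,0,0,0],[78,-91,0,0,0,0],[102,-119,0,0,0,0],[126,-147,0,0,0,0],[150,-175,0,0,0,0],[174,-203,0,0,0,0],[198,-231,0,0,0,0],[216,-252,0,0,0,0],[227,-265,-10,0,0,0],[230,-268,-25,0,0,0]]]' --fingers -0.85

```text
time: 14.67
tool_pos: [631.2, -37.2, 154.8]
tcp_rot: [179.9, -0.2, -0.3]
ft_force: [0.9, 1.5, 0.5]
finger_gap: 79.2
grip_force: 0.0
```

Emit:
step_arm --targets '[[[0,0,-15,0,0,0],[0,0,-35,0,0,0],[0,0,-55,0,0,0],[0,0,-75,0,0,0],[0,0,-92,0,0,0],[0,0,-104,0,0,0],[0,0,-111,0,0,0],[0,0,-113,0,0,0],[0,0,-113,0,0,0]]]'

```text
time: 15.42
tool_pos: [628.7, -32.5, 40.0]
tcp_rot: [-180.0, 0.0, -0.0]
ft_force: [-0.0, -1.0, 0.1]
finger_gap: 78.8
grip_force: 0.0
```

Emit:
step_arm --targets '[[[0,0,0,0,0,0],[0,0,0,0,0,0],[0,0,0,0,0,0],[0,0,0,0,0,0],[0,0,0,0,0,0],[0,0,0,0,0,0],[0,0,0,0,0,0],[0,0,0,0,0,0]]]' --fingers 1 --newtons 70

```text
time: 16.08
tool_pos: [630.4, -32.4, 42.2]
tcp_rot: [180.0, -0.2, -0.0]
ft_force: [-1.1, 0.2, 6.8]
finger_gap: 60.5
grip_force: 80.3
```

```bash
python3 - <<'E'
from scipy.spatial.transform import Rotation as R
print((R.from_euler("z",4.5,degrees=True)*R.from_euler("y",-12,degrees=True)).as_rotvec())
import numpy as np
r=R.from_euler("z",4.5,degrees=True)*R.from_euler("y",-12,degrees=True); print(r.apply([0,0,1]))
E
```

```text
[ 0.00822466 -0.20933168  0.07825245]
[-0.20727077 -0.01631256  0.9781476 ]
```

Emit:
step_arm --targets '[[[0,0,2,0,0,0],[0,0,6,0,0,0],[0,0,15,0,0,0],[0,0,30,0,0,0],[0,0,50,0,0,0],[0,0,75,0,0,0],[0,0,95,0,0,0],[0,0,108,0,0,0],[0,0,110,0,0,0],[0,0,110,0,0,0]]]'

```text
time: 16.92
tool_pos: [629.5, -32.5, 151.0]
tcp_rot: [180.0, -0.1, -0.0]
ft_force: [0.5, 0.7, -8.1]
finger_gap: 60.5
grip_force: 79.1
```

```bash
python3 - <<'E'
from bench import r, vision
import cv2,pickle,numpy as np
s=vision.snapshot("side"); print(r.sense()["tool_pos"],r.sense()["ft_force"],r.sense()["finger_gap"])
pickle.dump(s,open("s2.pkl","wb"))
cv2.imwrite("pics/l1.png",cv2.resize(s["img"][80:280,140:380],None,fx=2.5,fy=2.5))
E
```

```text
[628.55074158 -32.39107669 149.38363663] [ 0.48196186 -0.29371422 -8.65674715] 60.830722427241994
```

View pics/l1.png

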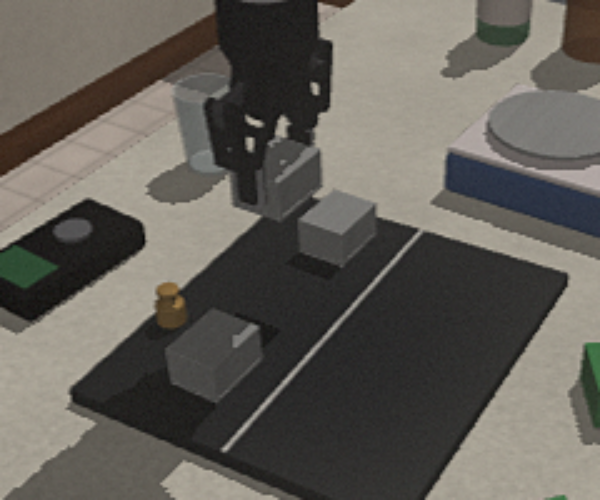

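Emit:
step_arm --targets '[[[-5,12,0,0,0,0],[-16,40,0,0,-0.02,0.01],[-30,73,0,0,-0.05,0.02],[-44,107,0,0.001,-0.08,0.03],[-58,141,0,0.002,-0.11,0.04],[-72,175,0,0.003,-0.14,0.05],[-86,209,0,0.004,-0.17,0.06],[-100,243,0,0.006,-0.2,0.07],[-114,277,0,0.008,-0.209,0.078],[-128,311,0,0.008,-0.209,0.078],[-142,345,0,0.008,-0.209,0.078],[-151,367,-5,0.008,-0.209,0.078]]]'

```text
time: 17.97
tool_pos: [475.1, 337.4, 144.1]
tcp_rot: [-180.0, -11.9, 4.6]
ft_force: [0.9, 0.5, -8.4]
finger_gap: 60.8
grip_force: 79.3
```

Emit:
step_arm --targets '[[[-2,5,-5,0,0,0],[-2.5,6,-15,0,0,0],[-2.5,6,-28,0,0,0],[-2.5,6,-40,0,0,0],[-2.5,6,-50,0,0,0],[-2.5,6,-57,0,0,0],[-2.5,6,-62,0,0,0],[-2.5,6,-65,0,0,0],[-2.5,6,-65,0,0,0],[-2.5,6,-65,0,0,0]]]'

```text
time: 18.8
tool_pos: [476.0, 340.5, 80.7]
tcp_rot: [-180.0, -12.0, 4.4]
ft_force: [0.6, -0.1, -7.7]
finger_gap: 60.7
grip_force: 79.5
```

```bash
python3 - <<'E'
from bench import r, vision
import cv2,pickle,numpy as np
d={n:vision.snapshot(n) for n in("side","top")}; q=r.sense(); print(q["tool_pos"],q["tcp_rot"],q["ft_force"],q["finger_gap"])
pickle.dump(d,open("s3.pkl","wb"))
cv2.imwrite("pics/p1.png",np.hstack([cv2.resize(d["side"]["img"][220:420,60:300],(480,400)),cv2.resize(d["top"]["img"][150:350,60:210],(300,400))]))
E
```

```text
[476.18490346 340.89935823  81.24331647] [-179.963461    -12.05859766    4.4601817 ] [-0.33189324  0.01453704 -7.26229494] 60.826085383345244
```

View pics/p1.png

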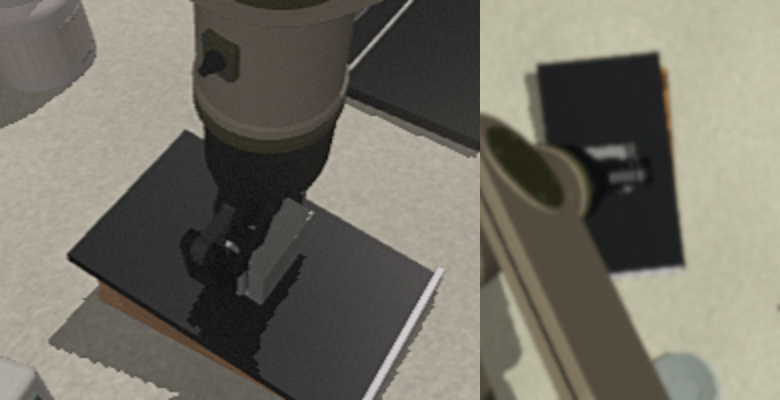

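The picture shows the block held parallel over the middle of the deck, with the stop strip well down-slope. Lowering until contact.

Emit:
step_arm --targets '[[[0,0,-3,0,0,0],[0,0,-6,0,0,0],[0,0,-8,0,0,0],[0,0,-10,0,0,0],[0,0,-11,0,0,0],[0,0,-12,0,0,0],[0,0,-12,0,0,0]]]'

```text
time: 19.48
tool_pos: [475.4, 340.5, 67.9]
tcp_rot: [180.0, -12.0, 4.5]
ft_force: [0.3, 0.0, -8.4]
finger_gap: 60.7
grip_force: 79.7
```

Emit:
step_arm --targets '[[[0,0,-0.5,0,0,0],[0,0,-1,0,0,0],[0,0,-1.5,0,0,0],[0,0,-1.5,0,0,0]]]'

```text
time: 19.82
tool_pos: [475.5, 340.6, 66.7]
tcp_rot: [180.0, -12.0, 4.5]
ft_force: [0.4, -0.8, -8.6]
finger_gap: 61.0
grip_force: 79.7
```

Emit:
step_arm --targets '[[[0,0,-0.5,0,0,0],[0,0,-1,0,0,0],[0,0,-1,0,0,0]]]'

```text
time: 20.07
tool_pos: [475.6, 340.6, 66.1]
tcp_rot: [180.0, -12.0, 4.5]
ft_force: [-1.4, -1.2, -5.1]
finger_gap: 61.0
grip_force: 79.9
```

Emit:
step_arm --targets '[[[0,0,-0.5,0,0,0],[0,0,-1,0,0,0],[0,0,-1,0,0,0]]]'

```text
time: 20.32
tool_pos: [475.7, 340.6, 66.0]
tcp_rot: [180.0, -12.0, 4.5]
ft_force: [-8.9, -5.8, 6.5]
finger_gap: 61.2
grip_force: 81.5
```

Emit:
step_arm --targets '[[[0,0,0.5,0,0,0],[0,0,0.5,0,0,0],[0,0,0.5,0,0,0],[0,0,0.5,0,0,0],[0,0,0.5,0,0,0],[0,0,0.5,0,0,0]]]' --fingers -0.9

```text
time: 20.82
tool_pos: [475.8, 340.7, 65.5]
tcp_rot: [-180.0, -12.0, 4.5]
ft_force: [0.2, -0.3, 0.3]
finger_gap: 81.1
grip_force: 0.0
```

Emit:
step_arm --targets '[[[-1,0,5,0,0,0],[-4,0,18,0,0,0],[-8,0,38,0,0,0],[-13,-1,62,0,0,0],[-19,-1,90,0,0,0],[-25,-2,115,0,0,0],[-40,-25,130,0,0,0],[-55,-60,135,0,0,0],[-65,-98,135,0,0,0],[-75,-136,135,0,0,0],[-85,-174,135,0,0,0],[-90,-195,135,0,0,0]]]'

```text
time: 21.82
tool_pos: [384.4, 143.2, 200.3]
tcp_rot: [179.9, -12.0, 4.5]
ft_force: [0.4, 0.3, 0.6]
finger_gap: 81.1
grip_force: 0.0
```

Emit:
step_arm --targets '[[[0,-20,5,0,0,0],[0,-55,10,0,0,0],[0,-90,15,0,0,0],[0,-125,20,0,0,0],[0,-160,20,0,0,0],[0,-190,20,0,0,0],[0,-210,20,0,0,0],[0,-215,20,0,0,0],[0,-215,20,0,0,0]]]'

```text
time: 22.57
tool_pos: [385.4, -70.6, 220.5]
tcp_rot: [180.0, -12.0, 4.3]
ft_force: [0.0, 0.7, -0.3]
finger_gap: 81.2
grip_force: 0.0
```

```bash
python3 - <<'E'
from bench import r, vision
from h import *
d={n:vision.snapshot(n) for n in("side","top")}; t=d["top"]; q=r.sense(); print(q["time"],q["tool_pos"])
for c in blocks(t,(95,185,158,280),85): P=np.float32([onz(t,p[0],76)[:2] for p in c]); print("ramp blk",cv2.minAreaRect(P))
for c in blocks(t,(222,140,362,184),85):
    P=np.float32([onz(t,p[0],52)[:2] for p in c]); print(cv2.minAreaRect(P))
cv2.imwrite("pics/f.png",cv2.resize(np.hstack([d["top"]["img"],d["side"]["img"]]),(800,300)))
E
```

```text
22.6667 [385.53022865 -68.85536492 220.33468817]
ramp blk ((473.5570373535156, 338.551025390625), (49.125301361083984, 64.95415496826172), 4.668662071228027)
((622.9718017578125, 72.88118743896484), (61.55638122558594, 49.239131927490234), 89.58260345458984)
((636.3839111328125, -132.17056274414062), (62.29695510864258, 47.659698486328125), 88.98710632324219)
```

View pics/f.png

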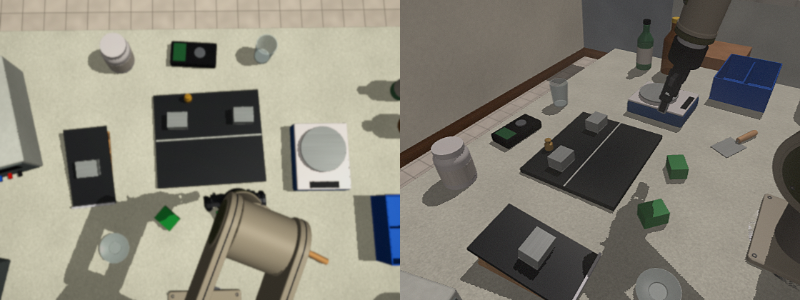

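The rough block stays at mid-slope (top face at 473,339, as expected with the tilt). Both polished blocks stand on the far half, the weight is upright, and the robot is clear of everything.

```bash
python3 -c "
from bench import r
print(r.hand_in())"
```

```text
the job is handed in; nothing more can be done
None
```

The job is handed in: the middle block felt rough (about 5 N drag, against roughly 0.5–1 N for the other two) and now rests near mid-slope on the ramp, with both polished blocks on the far half and the brass weight still standing, at about 23 s on the robot clock.

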